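# Preset the pasta roller's three thumbwheels and start it

## Robot

A 6-joint arm with a two-finger parallel gripper is mounted at the origin on the work surface. World frame = base frame: x ahead of the robot, y to its left, z up, the work surface at z = 0. Lengths are in mm, angles in rad, forces in N, time in s.
With the tool pointing down it reaches from about 400 to 925 mm from the base axis. Payload 12.5 kg.
Tool frame: the origin (TCP) lies at the very end of the fingers, on their centre line; the grasp point (between the pads) lies 19 mm behind it; z points along the fingers, y is the line along which they close (so a half turn about z gives the same grasp; the last joint's range is limited). The gripper opens to 95 mm and grips with 3 to 60 N. Pads are 20 mm wide; open, the fingers measure 119 mm over their backs; the gripper's body (75 mm by 180 mm) begins 59 mm behind the grasp point.
Start: joints at [1.061, 0.491, 1.559, -0, 1.092, -0.106], TCP at [245.558, 574.759, 214.661] pointing down, gripper open.
Joint ranges: [-3.1, 3.1], [-0.84, 2.19], [0.05, 2.79], [-1.13, 4.28], [0.06, 2.93], [-2.69, 2.69]. Speed limits (rad/s): [2.22, 2.22, 2.79, 3.14, 3.14, 3.14].

## Interface

Orientations are given as a unit quaternion [x, y, z, w].
In Python, from workcell import telemetry, imaging, order gives the robot as it stands.
- The arm moves only by the shell command python3 -m jog 'ROWS' [OPENING]. ROWS is rows parted by semicolons, their numbers by spaces, 1 to 8 of them, each of 4 numbers: dx, dy, dz in mm, then a turn about the tool's z in rad; each row shifts and turns the commanded pose from where the row before left it, along the tool's axes as they then stand; what a row does not reach is not made up. A row lasts 1/10 s, in which the tool goes at most 50 mm and 0.15 rad, less where a joint would pass 70% of its speed; a pose out of reach is approached as far as the arm can. OPENING is the finger opening in mm, set as the command begins (- or left out keeps the last). The fingers move at their own pace and stop on an object; the grip force is fixed at half the most. Time passes only in rows, so rows that do not move let the fingers close. It prints the time, the measured TCP pose, the force, the opening and the grip force at its end.
- telemetry.read_state(): the state, without advancing time (a new reading comes with each control period).
- imaging.snapshot(name): name is "side" or "top"; returns the picture (480x640x3 uint8, red, green, blue); there is no depth.
- imaging.camera_model(name): a dict with "fx", "fy", "cx", "cy" (pixels), "view" (4x4, takes a point from world to camera coordinates). Camera axes: x right, y down, z forward; pixel columns grow to the right and rows downward; lengths in mm; the calibration is good to about 2 mm. A picture is of the moment at which its call begins. camera_model takes no time and is no camera call.
- order.sign_off(): hands the job in; it is judged then, once.
The state is a dict: "time_s": time; "qpos": joint angles; "qd": joint speeds; "tau": joint torques, N m; "tcp_pos": TCP position; "orientation": TCP orientation; "contact_force": force on the tool from outside, world axes, zero at the start; "torque": the same for the moment, N m; "width": finger opening in mm; "finger_force": force on a finger pad.
Only numpy, scipy, OpenCV 4.12 (cv2) and the standard library are available. Lean on these libraries where they do the work, as an engineer would, in place of code of your own. Each camera call takes 0.05 s, during which the arm holds its last target. There are 200 camera calls.

## Task

Set the three thumbwheels of the pasta roller's white control unit to 4, 2, 5 from left to right as seen from the robot, each digit squarely on top between its red pointers, then press the green start button fully down and let it come up again. The wheels sit on delicate sprung axles, so press them gently, never with more than about 15 N; do not press the button before the code is set, and leave everything else on the tray where it is.

Things in the scene. Friction and masses are not known exactly. Their poses are not given: they have to be found in the camera images.
- control: White control unit of the pasta roller, 110 (x) by 216 (y) by 60 mm high, fixed on the tray; origin: centre of underside, z up. Three thumbwheels stick 12 to 20 mm out of its top, in a row along y: left y=+70, middle +32, right -6 mm; start button at y=-74 mm. All at x=0. Bridges beside the wheels, up to 65 mm high, carry red pointers marking top centre. Over 40 N on it does damage.
- wheel_bank: The set of three thumbwheels with their dark plate and bridges, in the top of the control unit; origin on the plate, 60 mm above the tray, below the middle wheel. Delicate: more than 18 N on any wheel or bridge damages it.
- wheel_left (a joint): Angle (rad) of the left (seen from the robot; +y end) thumbwheel. Six coloured faces with pips: 1 white, 2 yellow, 3 red, 4 green, 5 blue, 6 black. Digit n is squarely on top at (n-1)*1.0472. Grows as the top of the rim is drawn along the unit's +x. Stiff (0.06 N m friction), stays where left; end stops 0.5 rad beyond 1 and 6.
- wheel_left_top (a point): Nominal top of the left (seen from the robot; +y end) wheel's rim, mid-width, 80 mm above the tray; the seats are worn, so each unloaded rim really is 0 to 8 mm lower. Wheel 52 mm diameter, 24 mm wide, 14 mm from the next, axle along the unit's y. Not pinchable: a closed fingertip pressed on top and drawn along the unit's x turns it by friction, slipping below some 4 N. Sprung: sinks 1 mm per 8 N.
- wheel_mid (a joint): Angle (rad) of the middle thumbwheel. Six coloured faces with pips: 1 white, 2 yellow, 3 red, 4 green, 5 blue, 6 black. Digit n is squarely on top at (n-1)*1.0472. Grows as the top of the rim is drawn along the unit's +x. Stiff (0.06 N m friction), stays where left; end stops 0.5 rad beyond 1 and 6.
- wheel_mid_top (a point): Nominal top of the middle wheel's rim, mid-width, 80 mm above the tray; the seats are worn, so each unloaded rim really is 0 to 8 mm lower. Wheel 52 mm diameter, 24 mm wide, 14 mm from the next, axle along the unit's y. Not pinchable: a closed fingertip pressed on top and drawn along the unit's x turns it by friction, slipping below some 4 N. Sprung: sinks 1 mm per 8 N.
- wheel_right (a joint): Angle (rad) of the right (next to the button) thumbwheel. Six coloured faces with pips: 1 white, 2 yellow, 3 red, 4 green, 5 blue, 6 black. Digit n is squarely on top at (n-1)*1.0472. Grows as the top of the rim is drawn along the unit's +x. Stiff (0.06 N m friction), stays where left; end stops 0.5 rad beyond 1 and 6.
- wheel_right_top (a point): Nominal top of the right (next to the button) wheel's rim, mid-width, 80 mm above the tray; the seats are worn, so each unloaded rim really is 0 to 8 mm lower. Wheel 52 mm diameter, 24 mm wide, 14 mm from the next, axle along the unit's y. Not pinchable: a closed fingertip pressed on top and drawn along the unit's x turns it by friction, slipping below some 4 N. Sprung: sinks 1 mm per 8 N.
- start (a joint): Travel (m) of the round green start button, 34 mm in diameter, pressed straight down: 0 up, 0.006 fully down; its spring takes 5 N to be fully down and pushes it up again.
- start_top (a point): Centre of the top face of the start button when it is up, 82 mm above the tray; it moves down with the button.
- bowl: Stainless mixing bowl, 200 mm across, 90 mm high; origin at the centre of its underside; a bystander.
- jar_a: Sealed clear glass jar with steel lid, 90 mm across, 130 mm high; origin at the centre of its underside; a bystander.
- jar_b: Sealed amber glass jar with red lid, 90 mm across, 130 mm high; origin at the centre of its underside; a bystander.
- rolling_pin: Green plastic rolling pin lying on its side along its y axis, 44 mm thick, 290 mm long; origin at the centre of its underside; a bystander.
- mug: Blue ceramic mug, 80 mm across, 85 mm high; origin at the centre of its underside; a bystander.
- tin: Steel food can with paper label, 72 mm across, 100 mm high; origin at the centre of its underside; a bystander.
- scraper: Steel dough scraper, 130 mm wide, lying flat, 20 mm high at its wooden grip; origin at the centre of its underside; a bystander.
Things that resemble listed ones, but are neither listed nor needed, are in the scene too. Of the things like the control, leave any that is purple; of the rest the larger one is meant.

How it is judged:
By the outcome, as a careful person would: the job done as asked, in the order asked, and still so for the second after the job is handed in, with the robot touching nothing.
It also fails if it takes over 72 s, if anything falls off the work surface, if the arm or the gripper's body presses on something with over 40 N, if the wrist force passes 120 N, or if a joint passes its speed limit or range.

## Working session

There is one attempt and no reset: what is moved stays moved. The work goes in short steps, Python scripts to look and compute and a shell command to move; the robot and the scene stay as the last step left them, time stands still between calls to the robot, and variables do not carry over. Pictures are saved under pics/ and viewed, at most 10 in all, crops included, and the job is handed in when it is done.

```bash
mkdir -p pics; python3 - <<'E'
from workcell import telemetry, imaging
import cv2, numpy as np
for n in ("top","side"):
    im=imaging.snapshot(n); cv2.imwrite(f"pics/{n}0.png",im[:,:,::-1])
    m=imaging.camera_model(n); print(n,m["fx"],m["fy"],m["cx"],m["cy"]); print(np.round(m["view"],3).tolist())
s=telemetry.read_state(); print(s["time_s"],s["tcp_pos"],s["orientation"],s["contact_force"],s["width"])
E
```

```text
top 549.2354235758546 549.2354235758546 314.18334691242313 244.09922018238896
[[0.026, -1.0, 0.009, -43.869], [-0.99, -0.027, -0.138, 508.322], [0.138, -0.005, -0.99, 1449.703], [0.0, 0.0, 0.0, 1.0]]
side 440.88592524641365 440.88592524641365 317.79437016490283 237.4773958523155
[[0.964, -0.267, 0.014, -504.048], [-0.17, -0.653, -0.738, 147.133], [0.207, 0.709, -0.674, 994.688], [0.0, 0.0, 0.0, 1.0]]
0.1 [245.44941947 574.57164953 214.13181692] [ 2.00545957e-01  9.79684176e-01 -4.55983693e-04 -1.59646003e-04] [-0.08861776 -0.91131766 -0.02756807] 94.90585328609177
```

View pics/top0.png

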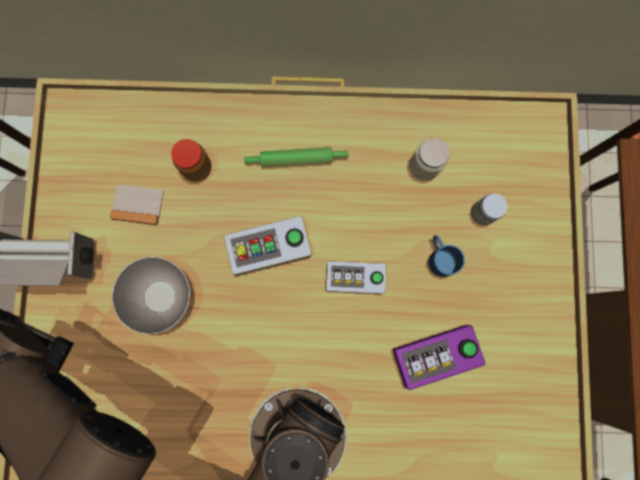

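View pics/side0.png

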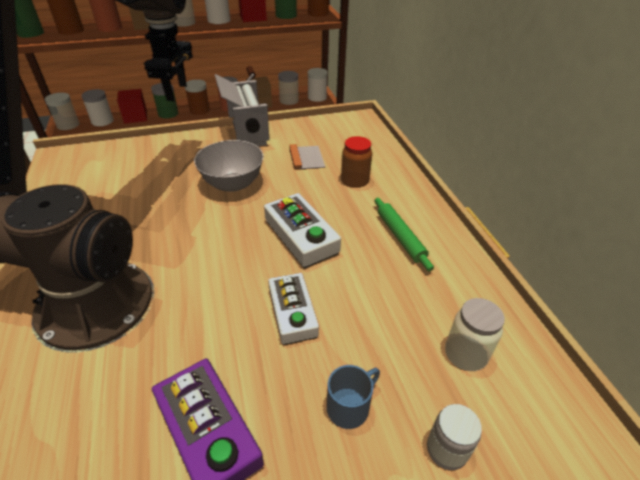

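Three things look like the control: a large white one at top (268,245), a small white one at (356,278), and a purple one at (439,357). Leaving the purple one out, the larger white unit at (268,245) is the one meant. I'll confirm it in an enlarged crop and measure its pose.

```bash
cat > h.py <<'E'
from workcell import telemetry, imaging
import cv2, numpy as np
def proj(n,p):
    m=imaging.camera_model(n); c=np.array(m["view"])@np.r_[p,1]
    return np.array([m["fx"]*c[0]/c[2]+m["cx"],m["fy"]*c[1]/c[2]+m["cy"]])
def ray(n,u,v,z):
    m=imaging.camera_model(n); V=np.array(m["view"]); R=V[:3,:3]; o=-R.T@V[:3,3]
    d=R.T@np.array([(u-m["cx"])/m["fx"],(v-m["cy"])/m["fy"],1]); return o+d*(z-o[2])/d[2]
def crops(name,bt=(218,212,100,66),bs=(255,185,95,85)):
    out=[]
    for n,b in(("top",bt),("side",bs)):
        im=imaging.snapshot(n)[:,:,::-1]; x,y,w,h=b
        out.append(cv2.resize(im[y:y+h,x:x+w],(390,int(390*h/w)),interpolation=cv2.INTER_CUBIC))
    H=max(o.shape[0] for o in out)
    cv2.imwrite(name,np.hstack([cv2.copyMakeBorder(o,0,H-o.shape[0],0,10,cv2.BORDER_CONSTANT) for o in out]))
E
python3 - <<'E'
from h import *
crops("pics/c1.png")
for n,b in(("top",(280,222,30,30)),("side",(300,222,32,25))):
    im=cv2.imread(f"pics/{n}0.png"); x,y,w,h=b; hsv=cv2.cvtColor(im[y:y+h,x:x+w],cv2.COLOR_BGR2HSV)
    m=cv2.inRange(hsv,(45,90,40),(85,255,255)); M=cv2.moments(m,True); u,v=M["m10"]/M["m00"]+x,M["m01"]/M["m00"]+y
    print(n,"button",u,v,M["m00"],ray(n,u,v,80).round(1))
im=cv2.imread("pics/top0.png"); hsv=cv2.cvtColor(im,cv2.COLOR_BGR2HSV)
m=cv2.inRange(hsv,(0,0,150),(180,60,255)); k=np.zeros_like(m);k[205:285,215:322]=m[205:285,215:322]
c=max(cv2.findContours(k,cv2.RETR_EXTERNAL,cv2.CHAIN_APPROX_NONE)[0],key=cv2.contourArea)
r=cv2.minAreaRect(c);print(r); P=np.array([ray("top",*q,60) for q in cv2.boxPoints(r)]);print(P.round(1))
E
```

```text
top button 293.8421052631579 236.4671052631579 152.0 [521.9  24.   80. ]
side button 315.46280991735534 231.8512396694215 121.0 [521.6  19.7  80. ]
((266.9411926269531, 244.2647247314453), (40.26091384887695, 81.24942779541016), 75.96376037597656)
[[524.7 214.1  60. ]
 [583.9   6.   60. ]
 [479.3 -22.9  60. ]
 [421.4 183.3  60. ]]
```

View pics/c1.png

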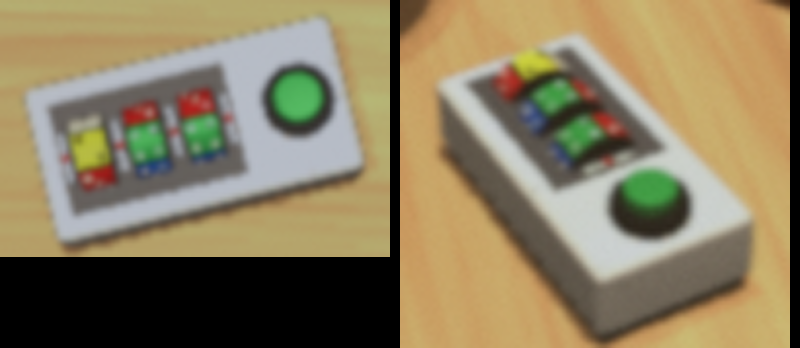

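The crop confirms it: the large white unit fits 216 x 110 mm. It currently shows 2 (yellow), 4 (green), 4 (green). Its pose is centre (502, 95), yaw about 0.274 rad. Next I close the fingers and align the tool with the unit.

```bash
python3 -m jog '0 0 0 -0.135;0 0 0 -0.135;0 0 0 -0.135;0 0 0 -0.135;0 0 0 -0.137' 0
cat >> h.py <<'E'
C=np.array([502.,95.2]); UX=np.array([.9627,.2706]); UY=np.array([-.2706,.9627])
def to(ux,uy,z):
    """tool-axis shift to unit-frame point at height z"""
    from scipy.spatial.transform import Rotation as R
    s=telemetry.read_state(); p=np.array(s["tcp_pos"]); r=R.from_quat(s["orientation"])
    g=np.r_[C+ux*UX+uy*UY,z]; d=p[:2]-C
    print("t",s["time_s"],"unit pos",(d@UX).round(2),(d@UY).round(2),p[2].round(2),"shift",(r.inv().apply(g-p)).round(2),"yaw err",np.round(np.arctan2(*(r.apply([0,1,0])[:2][::-1]))-np.arctan2(UY[1],UY[0]),4),"F",np.round(s["contact_force"],2))
E
python3 -c "from h import *; to(-8,70,100)"
```

```text
time_s: 0.7
tcp_pos: [245.5, 574.7, 214.5]
orientation: [-0.139, 0.99, -0.0, -0.0]
contact_force: [0.0, -0.5, -0.4]
width: 60.9
finger_force: 0.0
t 0.7 unit pos -117.16 531.0 214.49 shift [-106.99 -461.48  114.56] yaw err 0.0047 F [ 0.01 -0.54 -0.44]
```

```bash
python3 -m jog '-10 -46 5;-11 -46 5;-11 -46 5;-11 -46 5;-11 -46 5;-11 -46 5;-11 -46 5;-11 -46 5' - ; python3 -c "from h import *; to(-9,70,90)"
```

```text
t 0.7 unit pos -117.16 531.0 214.49 shift [-106.   -461.48  124.56] yaw err 0.0047 F [ 0.01 -0.54 -0.44]Traceback (most recent call last):
ValueError: each row has 4 numbers
```

```bash
python3 -m jog '-10 -46 5 0;-11 -46 5 0;-11 -46 5 0;-11 -46 5 0;-11 -46 5 0;-11 -46 5 0;-11 -46 5 0;-11 -46 5 0' - ; python3 -c "from h import *; to(-9,70,90)"
```

```text
time_s: 1.5
tcp_pos: [429.2, 242.2, 174.6]
orientation: [-0.136, 0.991, 0.0, 0.0]
contact_force: [1.2, -0.3, -0.0]
width: 1.2
finger_force: 0.0
t 1.5 unit pos -30.27 161.17 174.57 shift [-21.3  -91.16  84.56] yaw err -0.0006 F [ 1.15 -0.34 -0.01]
```

```bash
python3 -m jog '-10.6 -45.6 30 0;-10.7 -45.6 30 0;0 0 22 0;0 0 0 0;0 0 0 0' - ; python3 -c "from h import *; to(-9,70,80)"
```

```text
time_s: 2.0
tcp_pos: [469.1, 170.4, 99.0]
orientation: [-0.136, 0.991, 0.0, -0.0]
contact_force: [0.0, 0.2, 0.4]
width: 0.0
finger_force: 0.0
t 2.0 unit pos -11.35 81.28 98.96 shift [ -2.37 -11.28  18.96] yaw err -0.0007 F [0.04 0.23 0.36]
```

```bash
python3 -m jog '-2.4 -11.3 10 0;0 0 8 0;0 0 0 0' - ; python3 -m jog '0 0 1 0;0 0 1 0;0 0 0 0' -;python3 -c "from h import *; to(-9,70,78)"
```

```text
time_s: 2.3
tcp_pos: [474.2, 159.9, 80.1]
orientation: [-0.136, 0.991, 0.0, -0.0]
contact_force: [0.6, 0.3, 1.2]
width: 0.7
finger_force: 0.0
time_s: 2.6
tcp_pos: [474.5, 160.0, 78.8]
orientation: [-0.136, 0.991, 0.0, 0.0]
contact_force: [0.4, -0.6, -0.1]
width: 0.3
finger_force: 0.0
t 2.6 unit pos -8.91 69.86 78.81 shift [0.09 0.14 0.81] yaw err -0.0005 F [ 0.4  -0.63 -0.13]
```

```bash
for i in 1 2 3; do :; done; python3 -m jog '0 0 1 0;0 0 0.5 0;0 0 0 0' - | sed -n '2p;4p'; python3 -m jog '0 0 1 0;0 0 0 0' - | sed -n '2p;4p'
```

```text
tcp_pos: [474.6, 159.9, 77.3]
contact_force: [-0.6, 0.9, 1.3]
tcp_pos: [474.7, 160.0, 76.5]
contact_force: [-1.4, 0.8, 7.8]
```

```bash
python3 -m jog '-3 0 0.2 0;-3 0 0 0' - | sed -n '2p;4p'; python3 -m jog '-3 0 0 0;-3 0 0 0;-3 0 0 0;-3 0 0 0;0 0 0 0' - | sed -n '2p;4p';python3 -c "from h import *; to(-9,70,78);crops('pics/c2.png')"
```

```text
tcp_pos: [480.1, 161.5, 76.3]
contact_force: [-2.7, 0.2, 7.3]
tcp_pos: [492.1, 164.9, 76.4]
contact_force: [-0.9, 0.3, 8.2]
t 3.8 unit pos 9.31 69.73 76.38 shift [18.31  0.25 -1.63] yaw err -0.0008 F [-0.85  0.25  8.19]
```

View pics/c2.png

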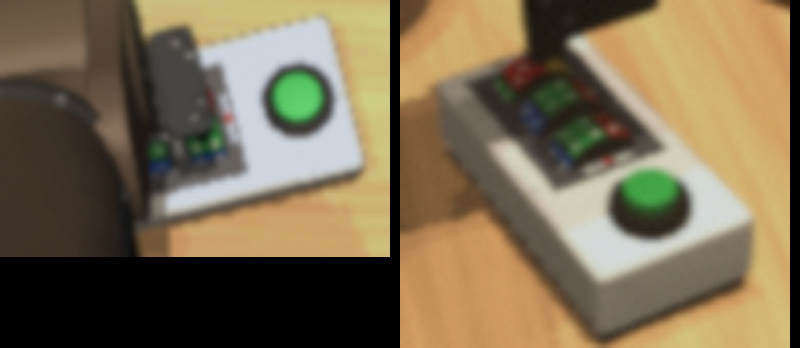

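The left wheel is turning without slip: red is now past the top and green is coming up. I'll do two more strokes.

```bash
python3 -m jog '0 0 -6 0;9 0 0 0;9 0 0 0;0 0 4.5 0;0 0 1 0;0 0 0.5 0;0 0 0 0' - | sed -n '2p;4p'; python3 -m jog '-3 0 0 0;-3 0 0 0;-3 0 0 0;-3 0 0 0;-3 0 0 0;-3 0 0 0;0 0 0 0' - | sed -n '2p;4p';python3 -m jog '0 0 -6 0;9 0 0 0;9 0 0 0;0 0 4.5 0;0 0 1 0;0 0 0.5 0;0 0 0 0' - | sed -n '2p;4p'; python3 -m jog '-3 0 0 0;-3 0 0 0;-3 0 0 0;-3 0 0 0;-3 0 0 0;0 0 0 0' - | sed -n '2p;4p';python3 -c "from h import *; to(9,32,82)"
```

```text
tcp_pos: [474.6, 159.9, 76.2]
contact_force: [-3.4, 0.3, 9.3]
tcp_pos: [492.4, 164.9, 76.2]
contact_force: [-1.6, 1.1, 8.7]
tcp_pos: [474.7, 159.9, 76.2]
contact_force: [-2.7, -0.4, 9.7]
tcp_pos: [489.5, 164.1, 76.2]
contact_force: [-2.0, 0.1, 8.6]
t 6.6 unit pos 6.58 69.72 76.24 shift [ -2.45 -37.72  -5.76] yaw err -0.0009 F [-2.    0.15  8.61]
```

Next, the middle wheel. Its strokes go along -x, two faces, starting at ux=+9.

```bash
python3 -m jog '0 0 -8 0;-1.2 -19 0 0;-1.2 -18.7 0 0;0 0 4 0;0 0 0 0' - | sed -n '2p;4p'; python3 -m jog '0 0 1 0;0 0 1 0;0 0 0 0' - | sed -n '2p;4p'; python3 -c "from h import *; to(9,32,78)"
```

```text
tcp_pos: [501.2, 128.2, 79.5]
contact_force: [0.1, -0.7, -0.1]
tcp_pos: [501.3, 128.7, 78.3]
contact_force: [-1.2, -2.2, 7.0]
t 7.4 unit pos 8.37 32.42 78.26 shift [-0.63 -0.42  0.27] yaw err 0.0001 F [-1.18 -2.17  6.98]
```

```bash
python3 -m jog '3 0 0.2 0;3 0 0 0;3 0 0 0;3 0 0 0;3 0 0 0;3 0 0 0;0 0 0 0' - | sed -n '2p;4p';python3 -m jog '0 0 -6 0;-9 0 0 0;-9 0 0 0;0 0 4.5 0;0 0 1 0;0 0 0.5 0;0 0 0 0' - | sed -n '2p;4p'; python3 -m jog '3 0 0 0;3 0 0 0;3 0 0 0;3 0 0 0;3 0 0 0;3 0 0 0;0 0 0 0' - | sed -n '2p;4p'; python3 -m jog '0 0 -6 0;-9 0 0 0;-9 0 0 0;0 0 4.5 0;0 0 1 0;0 0 0.5 0;0 0 0 0' - | sed -n '2p;4p'; python3 -m jog '3 0 0 0;3 0 0 0;3 0 0 0;3 0 0 0;3 0 0 0;0 0 0 0' - | sed -n '2p;4p'; python3 -c "from h import *; to(-9,-6,82)"
```

```text
tcp_pos: [484.8, 124.0, 78.5]
contact_force: [1.3, -1.1, 6.0]
tcp_pos: [502.3, 128.5, 78.1]
contact_force: [1.5, 1.1, 9.5]
tcp_pos: [484.6, 123.5, 78.1]
contact_force: [1.2, 1.0, 8.3]
tcp_pos: [502.3, 128.4, 78.1]
contact_force: [1.8, 0.9, 9.1]
tcp_pos: [487.5, 124.2, 78.1]
contact_force: [-0.2, -0.7, 7.4]
t 10.8 unit pos -6.06 31.86 78.13 shift [  2.9  -37.86  -3.86] yaw err -0.0009 F [-0.16 -0.66  7.39]
```

Now the right wheel, one face along +x (about 27 mm).

```bash
python3 -m jog '0 0 -6 0;1.5 -19 0 0;1.4 -18.9 0 0;0 0 4 0;0 0 0 0' - | sed -n '2p;4p'; python3 -m jog '0 0 1 0;0 0 1 0;0 0 0 0' - | sed -n '2p;4p'; python3 -c "from h import *; to(-9,-6,78)"
```

```text
tcp_pos: [493.9, 86.9, 79.2]
contact_force: [0.5, 0.3, -0.1]
tcp_pos: [494.2, 87.4, 77.7]
contact_force: [0.0, 0.8, 0.5]
t 11.6 unit pos -9.58 -5.39 77.68 shift [-0.58 -0.61 -0.32] yaw err -0.0002 F [0.04 0.77 0.5 ]
```

```bash
python3 -m jog '0 0 1 0;0 0 0 0' - | sed -n '2p;4p'; python3 -m jog '0 0 1 0;0 0 0 0' - | sed -n '2p;4p';
```

```text
tcp_pos: [494.4, 87.3, 77.0]
contact_force: [-1.8, 2.6, 6.1]
tcp_pos: [494.4, 87.3, 76.3]
contact_force: [-3.4, 1.6, 10.8]
```

```bash
python3 -m jog '-3 0 -0.2 0;-3 0 0 0;-3 0 0 0;-3 0 0 0;-3 0 0 0;-3 0 0 0;0 0 0 0' - | sed -n '2p;4p';python3 -m jog '0 0 -6 0;7 0 0 0;7 0 0 0;0 0 4.5 0;0 0 1 0;0 0 0.5 0;0 0 0 0' - | sed -n '2p;4p'; python3 -m jog '-3 0 0 0;-3 0 0 0;-2 0 0 0;0 0 0 0' - | sed -n '2p;4p'; python3 -m jog '0 0 -40 0;40 -20 -30 0;40 -20 -20 0;45 -20 0 0;45 -20 0 0;0 -45 0 0;0 -45 0 0;0 0 0 0' - | sed -n '1,2p'; python3 -c "from h import *; to(0,70,80);crops('pics/c3.png')"
```

```text
tcp_pos: [512.0, 92.3, 76.5]
contact_force: [-1.5, 3.0, 10.0]
tcp_pos: [498.4, 88.0, 76.2]
contact_force: [-2.3, 0.1, 10.1]
tcp_pos: [506.4, 90.3, 76.3]
contact_force: [-2.5, 0.5, 11.5]
time_s: 14.6
tcp_pos: [392.1, -121.4, 163.8]
t 14.6 unit pos -164.47 -178.81 163.82 shift [-163.1   249.77   83.63] yaw err -0.0049 F [ 0.32 -0.12 -0.06]
```

View pics/c3.png

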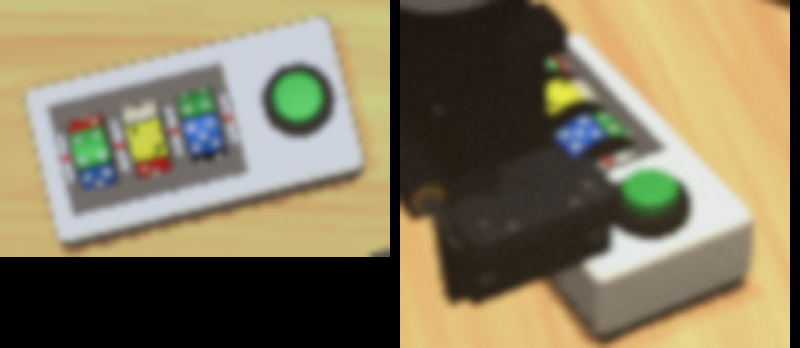

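The side view is blocked by the arm, but the top view is clear and shows green, yellow, blue (4, 2, 5). I'll measure the residual angles from the colour boundaries along each wheel and reference them to the red pointers.

```bash
cat > ang.py <<'E'
from h import *
im=np.mean([imaging.snapshot("top").astype(float) for _ in range(4)],0).astype(np.float32)
def samp(p):
    q=np.array([proj("top",x) for x in p],np.float32); return cv2.remap(im,q[:,:1],q[:,1:],cv2.INTER_CUBIC)[:,0]
W=lambda x,y,z:np.r_[C+x*UX+y*UY,z]
# red pointers: redness-weighted centroid on z=65
xs=np.arange(-8,8.1,.5); off=[]
for y in(89,51,13,-25):
    r=np.mean([[max(0,c[0]-max(c[1],c[2])) for c in samp([W(x,y+d,65) for x in xs])] for d in(-3,-1.5,0,1.5,3)],0)
    r=np.clip(r-.3*r.max(),0,None); off.append((r*xs).sum()/max(r.sum(),1e-9)); print("pointer",y,off[-1].round(2),r.max().round(0))
x0=np.median(off)
pal={'W':(1,1,1),'Y':(1,1,0),'R':(1,0,0),'G':(0,1,0),'B':(0,0,1),'K':(0,0,0)}
th=np.arange(-1.1,1.11,.02)
for n,y,top in(("left",70,77.4),("mid",32,79.1),("right",-6,77.6)):
    P=np.mean([samp([W(x0+26*np.sin(t),y+d,top-26+26*np.cos(t)) for t in th]) for d in(-7,-5,-3,0,3,5,7)],0)
    g=np.linalg.norm(np.gradient(cv2.GaussianBlur(P,(1,9),0),axis=0),axis=1)
    pk=[i for i in range(2,len(th)-2) if g[i]==g[max(0,i-8):i+9].max() and g[i]>.25*g.max()]
    print(n,[(th[i].round(2),g[i].round(1)) for i in pk]); print(' '.join('%d,%d,%d'%tuple(c) for c in P[::5]))
E
python3 ang.py
```

```text
pointer 89 -0.39 28.0
pointer 51 -0.7 36.0
pointer 13 -0.41 31.0
pointer -25 -0.19 31.0
left [(np.float64(-0.84), np.float32(3.0)), (np.float64(-0.34), np.float32(11.0)), (np.float64(-0.06), np.float32(5.4)), (np.float64(0.58), np.float32(8.8))]
83,94,125 77,95,135 78,100,145 84,110,155 87,114,161 72,102,152 52,94,118 63,128,93 97,168,112 117,191,132 108,196,123 89,192,104 79,185,93 84,178,96 94,172,105 93,160,102 92,137,83 113,104,62 139,78,52 152,69,55 153,70,60 149,75,68 143,82,75
mid [(np.float64(-1.02), np.float32(2.8)), (np.float64(-0.62), np.float32(10.7)), (np.float64(0.44), np.float32(9.3)), (np.float64(0.9), np.float32(5.0))]
145,75,68 154,66,60 160,58,51 157,57,43 146,82,37 152,134,43 172,174,52 183,188,58 191,197,64 199,205,72 202,208,76 199,205,74 192,197,67 184,188,61 171,175,68 160,163,104 170,174,149 188,191,174 195,196,177 191,189,169 178,175,155 165,161,143 154,149,133
right [(np.float64(-0.8), np.float32(9.5)), (np.float64(-0.2), np.float32(4.4)), (np.float64(0.1), np.float32(11.2)), (np.float64(0.6), np.float32(4.7))]
79,76,74 60,62,70 47,60,88 57,80,124 79,106,154 87,115,169 83,114,177 82,117,186 83,122,197 96,134,206 110,145,210 101,136,203 72,112,167 58,114,114 73,144,90 94,164,102 93,163,102 78,154,89 67,143,77 65,136,74 72,130,76 82,126,82 90,122,86
```

```bash
python3 -m jog '-30 44 0 0;-40 44 0 0;-45 43 10 0;-44 42 20 0;0 0 30 0;0 0 0 0' - | sed -n '1,2p';python3 -c "from h import *; to(-5,-6,77)"
```

```text
time_s: 15.5
tcp_pos: [476.6, 60.2, 107.8]
t 15.5 unit pos -33.98 -26.85 107.8 shift [-29.2   20.71  30.68] yaw err 0.0032 F [-0.15  0.61  0.71]
```

```bash
python3 -m jog '-15 10.4 0 0;-14.2 10.3 15 0;0 0 13 0;0 0 1.5 0;0 0 0 0' - | sed -n '2p;4p';python3 -c "from h import *; to(-5,-6,76.3)"
```

```text
tcp_pos: [500.6, 85.7, 81.6]
contact_force: [-0.4, 0.8, -0.4]
t 16.0 unit pos -3.97 -8.77 81.59 shift [1.03 2.77 5.29] yaw err -0.0011 F [-0.42  0.82 -0.43]
```

```bash
python3 -m jog '1 2.7 2.5 0;0 0 1.5 0;0 0 0.8 0;0 0 0 0' - | sed -n '2p;4p';python3 -c "from h import *; to(-5,-6,76.3)"
```

```text
tcp_pos: [499.1, 88.2, 76.6]
contact_force: [-2.7, -0.3, 8.8]
t 16.4 unit pos -4.64 -5.92 76.64 shift [ 0.36 -0.08  0.34] yaw err -0.0009 F [-2.72 -0.34  8.81]
```

```bash
python3 -m jog '-3 0 0 0;-3 0 0 0;-3.2 0 0 0;0 0 0 0;0 0 -7 0;3 19 0 0;2.6 18.9 0 0;0 0 0 0' - | sed -n '2p;4p';python3 -c "from h import *; to(-1,32,78.2)"
```

```text
tcp_pos: [491.7, 126.9, 83.4]
contact_force: [0.5, 0.3, -1.7]
t 17.2 unit pos -1.34 33.28 83.42 shift [-0.34 -1.28  5.22] yaw err 0.0006 F [ 0.54  0.32 -1.68]
```

```bash
python3 -m jog '0 -1 3 0;0 0 1.5 0;0 0 0.7 0;0 0 0 0' - | sed -n '2p;4p'; python3 -m jog '-1.3 0 0 0;-1 0 0 0;0 0 0 0;0 0 -6 0;0 19 0 0;0 19 0 0;0 0 0 0' - | sed -n '2p;4p';python3 -c "from h import *; to(1.5,70,76.4)"
```

```text
tcp_pos: [493.2, 124.3, 78.1]
contact_force: [-1.8, 2.0, 8.0]
tcp_pos: [484.4, 162.8, 83.9]
contact_force: [-0.7, -1.0, 0.5]
t 18.3 unit pos 1.36 69.84 83.9 shift [-0.14  0.16  7.5 ] yaw err 0.0002 F [-0.66 -1.02  0.5 ]
```

```bash
python3 -m jog '0 0 5 0;0 0 1.5 0;0 0 0.9 0;0 0 0 0' - | sed -n '2p;4p'; python3 -m jog '1.5 0 0 0;1.6 0 0 0;0 0 0 0;0 0 -40 0;30 40 -40 0;30 45 -10 0;30 45 0 0;10 45 0 0' - | sed -n '1,2p';python3 -m jog '10 45 0 0;0 0 0 0' - | sed -n '1,2p'; python3 ang.py; python3 -c "from h import *; crops('pics/c4.png')"
```

```text
tcp_pos: [485.0, 161.4, 76.5]
contact_force: [-1.0, -0.1, 7.9]
time_s: 19.5
tcp_pos: [351.6, 289.9, 157.2]
time_s: 19.7
tcp_pos: [330.0, 333.8, 156.8]
pointer 89 -0.4 27.0
pointer 51 -0.69 34.0
pointer 13 -0.41 30.0
pointer -25 -0.19 30.0
left [(np.float64(-0.96), np.float32(3.2)), (np.float64(-0.42), np.float32(9.1)), (np.float64(0.5), np.float32(9.7)), (np.float64(1.0), np.float32(2.5))]
74,88,119 72,92,130 81,102,141 83,104,147 68,93,141 48,88,116 53,117,88 81,153,97 102,174,116 100,183,114 89,186,103 83,185,97 84,176,97 91,166,104 90,156,102 85,136,82 102,102,58 133,72,46 153,58,45 157,60,52 153,66,58 144,71,64 136,77,71
mid [(np.float64(-0.54), np.float32(10.9)), (np.float64(0.52), np.float32(7.7)), (np.float64(0.94), np.float32(4.2))]
132,64,58 143,59,53 155,57,50 161,53,47 157,55,41 143,89,38 152,143,45 172,176,55 180,185,60 186,192,67 192,198,72 193,198,72 189,195,66 182,188,59 177,182,57 164,168,72 159,161,109 169,171,144 181,181,159 183,180,160 174,170,151 162,156,139 151,145,129
right [(np.float64(-0.4), np.float32(12.2)), (np.float64(0.46), np.float32(7.5))]
79,75,70 74,72,65 80,80,70 86,87,76 76,76,67 52,55,61 38,57,96 56,86,144 88,119,179 100,134,199 91,131,204 84,126,200 80,120,194 83,118,186 90,119,179 77,108,163 57,97,132 56,107,99 68,122,83 80,130,82 84,129,81 84,122,80 85,117,80
```

View pics/c4.png

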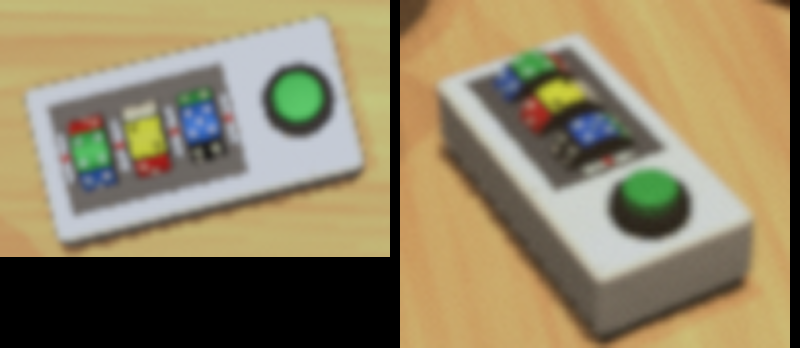

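All three digits are within about 0.04 rad of centre: green 4, yellow 2, blue 5. Next, the button.

```bash
python3 -m jog '-20 -45 0 0;-20 -45 0 0;-20 -45 0 0;-20 -45 0 0;-20 -45 0 0;-20 -45 0 0;-10 -45 0 0;0 0 0 0' - | sed -n '1,2p';python3 -c "from h import *; to(0,-74,90)"
```

```text
time_s: 20.8
tcp_pos: [544.5, 57.0, 156.4]
t 20.8 unit pos 30.54 -48.24 156.37 shift [ 30.4  -25.93  66.37] yaw err -0.0072 F [-0.35  0.52  0.43]
```

```bash
python3 -m jog '15.2 -13 0 0;15.2 -12.9 10 0;0 0 30 0;0 0 26 0;0 0 0 0' - | sed -n '2p;4p';python3 -c "from h import *; to(0,-74,77)"
```

```text
tcp_pos: [518.1, 28.8, 88.4]
contact_force: [-0.0, -0.5, 0.3]
t 21.3 unit pos -2.52 -68.31 88.41 shift [-2.58 -5.71 11.39] yaw err -0.0025 F [-0.   -0.52  0.28]
```

```bash
python3 -m jog '-2.5 -5.7 0 0;0 0 4 0;0 0 4 0;0 0 2 0;0 0 0 0;0 0 0 0' - | sed -n '2p;4p'; python3 -m jog '0 0 1 0;0 0 1 0;0 0 0 0' - | sed -n '2p;4p'
```

```text
tcp_pos: [524.0, 24.6, 81.0]
contact_force: [0.6, -2.2, 1.7]
tcp_pos: [524.0, 24.6, 78.8]
contact_force: [1.0, -0.9, 2.9]
```

```bash
python3 -m jog '0 0 1.5 0;0 0 1 0;0 0 0 0' - | sed -n '2p;4p'; python3 -m jog '0 0 0.7 0;0 0 0 0' - | sed -n '2p;4p'; python3 -m jog '0 0 0.4 0;0 0 0 0' - | sed -n '2p;4p'
```

```text
tcp_pos: [524.0, 24.6, 76.3]
contact_force: [2.4, -1.6, 5.0]
tcp_pos: [524.0, 24.6, 76.2]
contact_force: [-0.7, -1.6, 12.1]
tcp_pos: [524.0, 24.6, 76.1]
contact_force: [-2.6, -1.9, 16.7]
```

The button is at its hard stop (16.7 N), so it's fully down. I'll release it, clear the arm and check.

```bash
python3 -m jog '0 0 -3 0;0 0 -10 0;0 0 -40 0;10 0 -40 0;45 -20 0 0;45 -20 0 0;45 -45 0 0;0 0 0 0' - | sed -n '1,2p';python3 -m jog '20 -45 0 0;0 -45 0 0;0 -45 0 0;0 -45 0 0;0 0 0 0' - | sed -n '1,4p'; python3 ang.py | grep -v ,.*,.*,.*,.*,.*,.*,.*,.*,.*,.*,; python3 -c "from h import *; crops('pics/c5.png',(90,60,460,370),(30,90,520,390))"
```

```text
time_s: 23.7
tcp_pos: [410.9, -87.5, 168.4]
time_s: 24.2
tcp_pos: [444.4, -266.9, 167.8]
orientation: [-0.135, 0.991, -0.0, 0.0]
contact_force: [0.3, 1.2, 0.1]
pointer 89 -0.4 30.0
pointer 51 -0.7 37.0
pointer 13 -0.41 33.0
pointer -25 -0.19 33.0
left [(np.float64(-0.96), np.float32(3.5)), (np.float64(-0.42), np.float32(9.9)), (np.float64(0.5), np.float32(10.5)), (np.float64(1.0), np.float32(2.7))]
mid [(np.float64(-0.54), np.float32(11.9)), (np.float64(0.5), np.float32(8.4)), (np.float64(0.94), np.float32(4.6))]
right [(np.float64(-0.4), np.float32(13.3)), (np.float64(0.46), np.float32(8.2))]
```

View pics/c5.png

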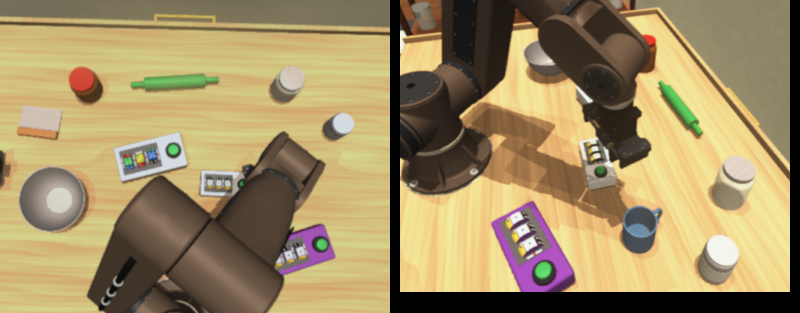

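The picture shows the wheels unchanged at 4-2-5, the button up, the bystanders where they were and the arm clear of everything.

```bash
python3 -c "from workcell import order; print(order.sign_off())"
```

```text
the job is handed in; nothing more can be done
None
```

The larger white control unit is set to 4-2-5, each digit within about 0.04 rad of centre by my measurement; the start button was then pressed fully down and released, nothing else was disturbed, and the job was handed in at about 24 s.

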